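# Divide and tag a parts bin

## Robot

A 6-joint arm with a two-finger parallel gripper is mounted at the origin on the work surface. World frame = base frame: x ahead of the robot, y to its left, z up, the work surface at z = 0. Lengths are in m, angles in rad, forces in N, time in s.
With the tool pointing down it reaches from about 0.25 to 0.775 m from the base axis. Payload 4 kg.
Tool frame: the origin (TCP) lies midway between the tips of the shut fingers; the grasp point (between the pads) lies 19 mm behind it; z points along the fingers, y is the direction in which the jaws open and shut (so a half turn about z gives the same grasp; the last joint's range is limited). The gripper opens to 94 mm and grips with 3 to 60 N. Pads are 16 mm wide; open, the fingers measure 119 mm over their backs; the gripper's body (75 mm by 177 mm) begins 78 mm behind the grasp point.
Start: joints at [1.11, 0.087, 1.371, -0, 1.684, -0.103], TCP at [0.193, 0.515, 0.206] pointing down, gripper open.
Joint ranges: [-3.1, 3.1], [-0.76, 2.03], [0.27, 2.55], [-1.08, 4.22], [0.17, 2.65], [-2.57, 2.57]. Speed limits (rad/s): [2.79, 2.79, 3.14, 3.14, 3.14, 3.14].

## Interface

Orientations are given as [roll, pitch, yaw] about the fixed x, y, z axes, in that order (R = Rz(yaw) Ry(pitch) Rx(roll)).
In Python, from bench import robot, cams gives the robot as it stands.
- The arm moves only by the tool step_arm, never from a script. Its argument "plan" is a list that holds one entry, the list of rows, each a list of 5 numbers: the shift along the world's x, y, z in mm, then the turn about the world's z in rad, then the opening in per cent of the stroke, from 0 (shut) to 100 (fully open). In form: [[[tx, ty, tz, turn, fingers], ...]]. A call has 1 to 8 rows; each row is the pose to reach, as a shift and turn from the pose commanded when the call began; what a row does not reach only later rows make up. A row lasts 1/12 s, in which the tool goes at most 41.7 mm and 7.16 degrees, less where a joint would pass 70% of its speed; a pose out of reach is approached as far as the arm can. A call with a gripper value outside its range is refused whole. The fingers move at their own pace and stop on an object; the grip force is fixed at half the most. Time passes only in rows, so rows that repeat a pose let the fingers close. It gives the time, the measured TCP pose, the force and the opening at its end, in the units of the state.
- robot.get_obs(): the state, without advancing time (a new reading comes with each control period).
- cams.snapshot(name): name is "scene" or "top"; returns a dict with "frame" (384x512x3 uint8, red, green, blue), "camera_matrix" (3x3 intrinsics, pixels), "origin" and "attitude" of the camera in the world. Camera axes: x right, y down, z forward; pixel columns grow to the right and rows downward; lengths in m; the calibration is good to about 2 mm. A picture is of the moment at which its call begins. There is no depth.
- robot.close_job(): hands the job in, once; it reports no verdict.
The state is a dict: "time": time; "joint_positions": joint angles; "qvel": joint speeds; "joint_torque": joint torques, N m; "tool_pos": TCP position; "ee_rot": TCP orientation; "wrist_force": force on the tool from outside, world axes, zero at the start; "wrist_torque": the same for the moment, N m; "width": finger opening in m.
Only numpy, scipy, OpenCV 4.12 (cv2) and the standard library are available. Lean on these libraries where they do the work, as an engineer would, in place of code of your own. Each camera call takes 0.05 s, during which the arm holds its last target. There are 200 camera calls.

## Task

Take the orange divider from its wooden stand and slide it fully down into the empty pair of grooves in the blue parts bin; then hang the yellow tag astride the steel rail on the front of the bin, clear of the rail's end brackets. Lower both into place rather than dropping them, and leave the rollers, carton and can where they stand.

Things in the scene. Friction and masses are not known exactly. Their poses are not given: they have to be found in the camera images.
- bin: blue open parts bin, fixed, 130 (x) x 244 (y) x 70 mm high, walls and floor 5 mm, low brass, steel and black rings (up to 27 mm high) inside. Origin: centre of its underside, on the table; z up; its front faces -x, where the rail is. Two pairs of white grooves stand on the x walls at y = +42 and -42 mm; which is free varies
- rail_top (a point): point on the middle of the rail's flat top. The rail is a flat steel bar 18 mm wide and 8 mm thick, 236 mm long along the bin's y, 35 mm in front of the bin's front face, its top 90 mm above the table; a thin bracket carries it from the bin at y = +112 and -112 mm. Axes as the bin's
- free_slot: the empty pair of white vertical grooves in the bin. Origin: midway between the two grooves, on the bin's inner floor (5 mm above the table); x runs from one groove to the other, y across the groove. Groove 8.6 mm wide in y up to 54 mm above the floor, then flaring to about 17 mm wide at 65 mm (the bin's rim); the walls at the ends are 120 mm apart in x, each groove 10 mm deep
- filled_slot: the other pair of grooves, with a fixed grey divider of the same shape as the orange one already in it. Origin and axes as free_slot
- stand: wooden stand, fixed, 130 (x) x 60 (y) x 30 mm high, with a slot 9 mm wide in y along its x, slot floor 8 mm above the table. Origin: centre of its underside
- divider: orange plastic divider, loose, standing in the stand: panel 114 (x) x 6 (y) x 67 mm high, with a grip tab 40 (x) x 10 (y) x 26 mm high on the middle of its top edge (top of tab 93 mm above the origin). Origin: middle of its lower edge; z up. Symmetric about z by a half turn. About 70 g
- tag: yellow saddle tag, loose, standing on its two legs, an upside-down U: legs 4 (x) x 50 (y) x 50 mm high, 28 mm gap between them in x, bridge 36 x 50 x 5 mm on them (underside 50 mm above origin), grip tab 10 (x) x 36 (y) x 34 mm high on that (top 89 mm above origin). Origin: centre of the legs' underside. Hung, its y lies along the rail. About 50 g
- brass_roller: grooved brass roller, 68 mm diameter, 70 mm high, loose bystander; origin: centre of its underside
- steel_roller: grooved steel roller, 60 mm diameter, 55 mm high, loose bystander; origin: centre of its underside
- carton: small brown cardboard carton, 70 x 52 x 50 mm high, loose bystander; origin: centre of its underside
- red_can: red can, 60 mm diameter, 115 mm high, loose bystander; origin: centre of its underside
Things that resemble listed ones, but are neither listed nor needed, are in the scene too. Of the things like the divider, leave any that is turquoise; of the rest the smaller one is meant.

How it is judged:
By the outcome, as a careful person would: the job done as asked, in the order asked, and still so for the second after the job is handed in, with the robot touching nothing.
It also fails if it takes over 67 s, if anything falls off the work surface, if the arm or the gripper's body presses on something with over 40 N, if the wrist force passes 120 N, or if a joint passes its speed limit or range.

## Working session

There is one attempt and no reset: what is moved stays moved. The work goes in short steps, Python scripts to look and compute and a tool call to move; the robot and the scene stay as the last step left them, time stands still between calls to the robot, and variables do not carry over. Pictures are saved under pics/ and viewed, about 8 in all and at most 12, crops included, and the job is handed in when it is done.

Besides the shell and the picture viewer there is one more tool, called after "Call:" by a JSON object that holds its "op" and its "data", one argument or row to a line. step_arm: Moves the arm, as the interface text tells. Its arguments: {"type":"object","properties":{"plan":{"type":"array"}},"required":["plan"]}

```bash
mkdir -p pics; cat > h.py <<'E'
import numpy as np,cv2
from bench import robot,cams
def snap(n,f=None):
    s=cams.snapshot(n)
    if f: cv2.imwrite('pics/'+f,s['frame'][:,:,::-1])
    return s
def R(s):
    a=np.array(s['attitude'],float)
    if a.shape==(3,3): return a
    from scipy.spatial.transform import Rotation as Ro
    return (Ro.from_euler('xyz',a) if a.size==3 else Ro.from_quat(a)).as_matrix()
def cast(s,u,v,z):
    o=np.array(s['origin']);d=R(s)@np.linalg.inv(s['camera_matrix'])@[u,v,1]
    return o+d*(z-o[2])/d[2]
def proj(s,p):
    q=np.array(s['camera_matrix'])@R(s).T@(np.array(p)-s['origin']);return q[:2]/q[2]
E
python3 - <<'E'
from h import *
for n in('scene','top'):
    s=snap(n,n+'0.png');print(n,s['origin'],s['attitude'],s['camera_matrix'])
print(robot.get_obs())
E
```

```text
scene [ 1.1037497  -0.40451132  0.67122948] [-2.23394221 -0.01513606  0.98832324] [[363.44372589   0.         254.56876008]
 [  0.         363.44372589 186.0084534 ]
 [  0.           0.           1.        ]]
top [ 0.42700734 -0.00888132  1.2210844 ] [-3.06071755  0.01876982 -1.59428552] [[376.78589935   0.         256.93674625]
 [  0.         376.78589935 192.97165031]
 [  0.           0.           1.        ]]
{'time': 0.1, 'joint_positions': array([ 1.10986884e+00,  8.79042312e-02,  1.37205031e+00, -1.25319630e-05,
        1.68359917e+00, -1.03105491e-01]), 'qvel': array([-0.00094531, -0.00119506, -0.00336344, -0.00037681, -0.00027386,
       -0.00060265]), 'joint_torque': array([ 2.27814497e-03, -3.41253448e+01, -3.03302228e+01,  7.19114137e-02,
        3.03712464e-02, -1.19185588e-04]), 'tool_pos': array([0.19242793, 0.51473171, 0.20443536]), 'ee_rot': array([-3.13964073e+00, -1.89448435e-04,  2.78376907e+00]), 'wrist_force': array([0.53612262, 0.23528549, 1.26349561]), 'wrist_torque': array([0.00722924, 0.02395935, 0.01888939]), 'width': 0.09428692232513305}
```

View pics/scene0.png

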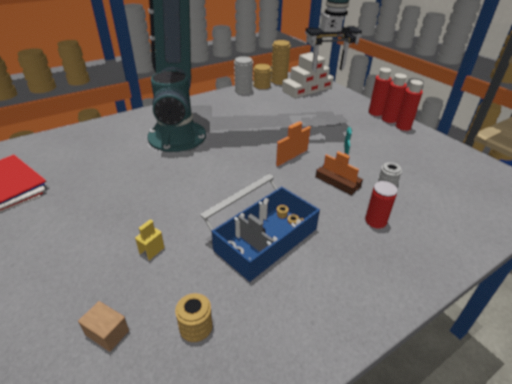

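View pics/top0.png

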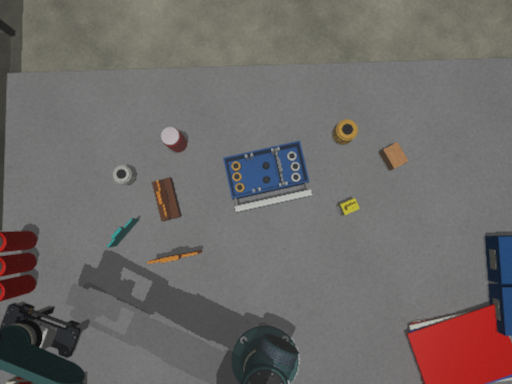

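The scene view shows the bin centred near (265,232), the tag at (150,240), and the orange divider in its stand at (340,172). A larger loose orange divider is at (293,143) and a turquoise one at (348,140). In the top view the bin is near (267,170), the rail (273,200), the tag (349,206) and the stand (166,199).

```bash
cat > crop.py <<'E'
from h import *
def crop(img,x0,y0,x1,y1,k): return cv2.resize(img[y0:y1,x0:x1],None,fx=k,fy=k,interpolation=cv2.INTER_CUBIC)
E
python3 - <<'E'
from crop import *
t=cv2.imread('pics/top0.png');s=cv2.imread('pics/scene0.png')
a=crop(t,140,130,365,225,3.5);b=crop(s,130,120,370,280,2)
W=max(a.shape[1],b.shape[1]);p=lambda m:cv2.copyMakeBorder(m,0,0,0,W-m.shape[1],cv2.BORDER_CONSTANT)
a=crop(t,140,130,365,225,3.5)[:, :];o=np.vstack([p(a),cv2.resize(p(b),(W,int(b.shape[0])))[:265]])
cv2.imwrite('pics/c1.png',p(a))
T=snap('top')
for n,m in (('top',T),('scene',snap('scene'))):
    hsv=cv2.cvtColor(m['frame'],cv2.COLOR_RGB2HSV)
    for c,lo,hi in(('yellow',(23,120,60),(32,255,255)),('orange',(5,150,90),(16,255,255)),('brown',(3,60,30),(15,190,120)),('blue',(105,120,30),(125,255,255)),('white',(0,0,165),(180,40,255))):
        k=cv2.inRange(hsv,lo,hi)
        for q in cv2.findContours(k,cv2.RETR_EXTERNAL,cv2.CHAIN_APPROX_NONE)[0]:
            if cv2.contourArea(q)>40 : 
                r=cv2.minAreaRect(q)
                if 100<r[0][1]<280 and 100<r[0][0]<400: print(n,c,cv2.contourArea(q),np.round(r[0],1),np.round(r[1],1),round(r[2],1),np.round(cv2.boxPoints(r),1).tolist())
E
```

```text
top yellow 168.0 [349.3 205.8] [11.7 16.5] 66.8 [[339.3999938964844, 203.6999969482422], [354.6000061035156, 197.1999969482422], [359.20001220703125, 207.89999389648438], [344.0, 214.39999389648438]]
top orange 67.5 [163.1 259.2] [ 4.2 30.8] 79.7 [[147.60000610351562, 259.8999938964844], [177.89999389648438, 254.39999389648438], [178.60000610351562, 258.5], [148.39999389648438, 264.0]]
top orange 61.0 [160.1 198.4] [35.2  5.3] 76.0 [[153.1999969482422, 181.89999389648438], [158.39999389648438, 180.60000610351562], [166.89999389648438, 214.8000030517578], [161.8000030517578, 216.10000610351562]]
top brown 604.5 [165.6 199. ] [40.5 19.2] 76.0 [[151.39999389648438, 181.60000610351562], [170.0, 177.0], [179.8000030517578, 216.3000030517578], [161.1999969482422, 220.89999389648438]]
top brown 85.0 [385.9 159.3] [22.   6.2] 64.7 [[378.3999938964844, 150.6999969482422], [384.0, 148.0], [393.3999938964844, 167.89999389648438], [387.79998779296875, 170.5]]
top blue 1677.5 [265.7 169.5] [41.5 78.2] 77.3 [[223.0, 157.8000030517578], [299.29998779296875, 140.6999969482422], [308.3999938964844, 1
[... 1492 characters left out ...]
578], [244.5, 217.10000610351562]]
scene blue 4023.5 [265.1 228.7] [ 62.2 106.4] 52.0 [[204.0, 237.0], [287.79998779296875, 171.39999389648438], [326.1000061035156, 220.39999389648438], [242.39999389648438, 286.0]]
scene blue 48.5 [120.4 105.9] [9.  6.7] 78.7 [[116.19999694824219, 102.19999694824219], [122.80000305175781, 100.80000305175781], [124.5, 109.69999694824219], [118.0, 111.0]]
scene white 198.5 [385. 188.] [12. 22.] 90.0 [[374.0, 182.0], [396.0, 182.0], [396.0, 194.0], [374.0, 194.0]]
scene white 324.5 [236.4 195.2] [ 5.5 80.1] 59.7 [[200.5, 213.10000610351562], [269.70001220703125, 172.6999969482422], [272.3999938964844, 177.39999389648438], [203.1999969482422, 217.8000030517578]]
```

View pics/c1.png

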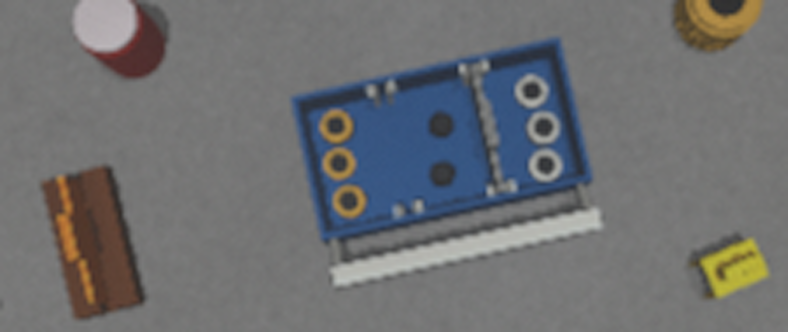

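```bash
python3 - <<'E'
from crop import *
T=snap('top');S=snap('scene')
f=lambda p:(np.array(p)/3.5+[140,130]-.36)
rim=[cast(T,*f(p),.07)[:2] for p in((292,98),(558,40),(592,180),(325,240))]
rim=np.array(rim);c=rim.mean(0);e=(rim[0]+rim[3]-rim[1]-rim[2])/2;e2=(rim[0]-rim[3]+rim[1]-rim[2])/2
print('bin',c,np.linalg.norm(e),np.linalg.norm(e2),'yaw from y',np.arctan2(-e[0],e[1]),'from x',np.arctan2(e2[1],e2[0]))
r=[cast(T,*p,.09)[:2] for p in((235.3,208.55),(310.5,191.85))];r=np.array(r);d=r[0]-r[1]
print('rail top',r.mean(0),np.linalg.norm(d),np.arctan2(-d[0],d[1]))
r=[cast(S,*p,.09)[:2] for p in((201.9,215.5),(271.,175.))];r=np.array(r);d=r[1]-r[0]
print('rail scn',r.mean(0),np.linalg.norm(d),np.arctan2(-d[0],d[1]))
yaw=np.arctan2(e2[1],e2[0])
st=np.array([cast(T,*p,.03)[:2] for p in((151.4,181.6),(170,177),(179.8,216.3),(161.2,220.9))]);print('stand',st.mean(0),np.arctan2(*(st[1]-st[2])[::-1]))
a,b=[cast(T,*f(p),.075)[:2] for p in((61,177),(90,305))];print('div panel',(a+b)/2,np.linalg.norm(a-b),np.arctan2(*(a-b)[::-1]))
a,b=[cast(T,*f(p),.101)[:2] for p in((60,214),(72,262))];print('div tab',(a+b)/2,np.linalg.norm(a-b))
k=9
A=crop(T['frame'],330,190,370,222,k);B=crop(S['frame'],128,210,172,266,k)[:,:]
C=crop(T['frame'],145,172,185,226,k);D=crop(S['frame'],312,145,370,200,6)
def fit(m,h=300,w=400): 
    s=min(h/m.shape[0],w/m.shape[1]);m=cv2.resize(m,None,fx=s,fy=s);print(round(s,4));return cv2.copyMakeBorder(m,0,h-m.shape[0],0,w-m.shape[1],cv2.BORDER_CONSTANT)
cv2.imwrite('pics/c2.png',np.vstack([np.hstack([fit(A),fit(B)]),np.hstack([fit(C),fit(D)])])[:,:,::-1])
E
```

```text
bin [ 0.59291574 -0.01856336] 0.2401734158322719 0.12855759415198983 yaw from y 0.19351091135309514 from x 0.20594642190216972
rail top [ 0.49618355 -0.03725351] 0.23149219217933673 0.19426843833147325
rail scn [ 0.49275466 -0.0388732 ] 0.23483961597644784 0.19085890285514218
stand [0.51253284 0.30236318] 0.237781182537797
div panel [0.51098784 0.30408863] 0.11569415169845838 0.21938616389023377
div tab [0.51166073 0.30510467] 0.04267277862294142
1.0417
0.5952
0.6173
0.9091
```

View pics/c2.png

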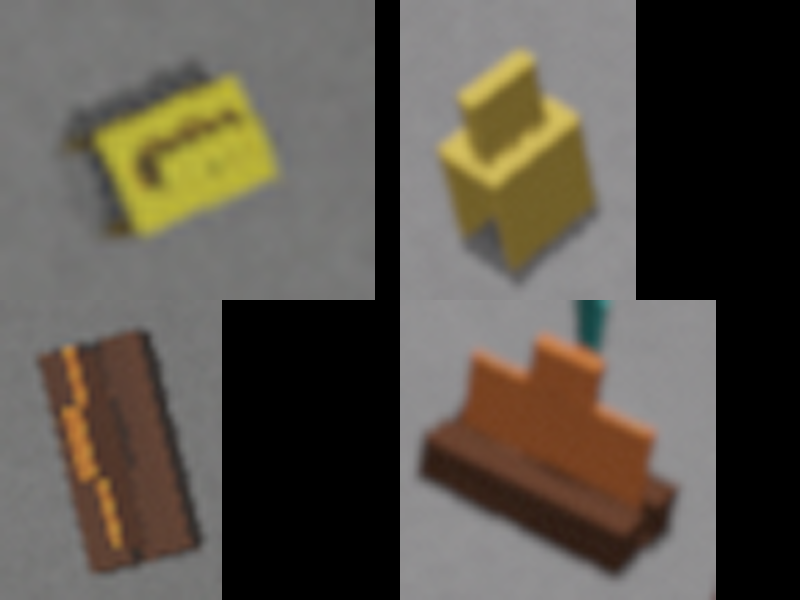

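```bash
python3 - <<'E'
from crop import *
T=snap('top');S=snap('scene')
h=.5-.5/5.5
A=lambda p:np.array(p)/9.375+[330,190]-.45
B=lambda p:(np.array(p)-[400,0])/5.357+[128,210]-.4
C=lambda p:(np.array(p)-[0,300])/5.556+[145,172]-.4
D=lambda p:(np.array(p)-[400,300])/5.4545+[312,145]-.4
P=lambda s,q,z:cast(s,*q,z)[:2]
ang=lambda v:np.arctan2(v[1],v[0])
print('tab T',P(T,C((80,442)),.101),'tab S',P(S,D((572,350)),.101))
a,b=P(T,C((67,347)),.075),P(T,C((118,548)),.075);print('panel T',(a+b)/2,ang(a-b),np.linalg.norm(a-b))
a,b=P(S,D((475,352)),.075),P(S,D((655,434)),.075);print('panel S',(a+b)/2,ang(a-b),np.linalg.norm(a-b))
q=np.array([P(T,A(p),.055) for p in((95,130),(238,75),(280,178),(145,238))])
y=q[0]+q[3]-q[1]-q[2];x=q[0]+q[1]-q[2]-q[3]
print('tag T',q.mean(0),ang(y)-np.pi/2,ang(x),np.linalg.norm(y)/2,np.linalg.norm(x)/2)
q=np.array([P(S,B(p),.055) for p in((445,150),(495,188),(580,115))])
print('tag S',(q[0]+q[2])/2,ang(q[2]-q[1])-np.pi/2,ang(q[0]-q[1]),np.linalg.norm(q[1]-q[2]),np.linalg.norm(q[1]-q[0]))
a=P(S,B((462,97)),.089);b=P(S,B((535,57)),.089);print('tagtab S',P(S,B((500,75)),.089),ang(b-a)-np.pi/2)
print(robot.get_obs()['time'])
E
```

```text
tab T [0.51303821 0.30358355] tab S [0.50910444 0.3045896 ]
panel T [0.51205402 0.30397639] 0.2448464017432837 0.11523229560127625
panel S [0.50950349 0.30306231] -2.9009769534520626 0.11265530541270868
tag T [ 0.4742736  -0.27436046] 0.3667752740879757 0.36901020375532234 0.049607977271752264 0.03757279915034233
tag S [ 0.47107129 -0.27316128] 0.43410027054495526 -2.8367568573312374 0.051455684342291176 0.03441699324840795
tagtab S [ 0.47048325 -0.27299425] 0.1953540598962955
0.4
```

Call:
{"op": "step_arm", "data": {
  "plan": [
    [[40,-26,0,0.12,60],[80,-52,0,0.24,60],[120,-78,0,0.36,60],[160,-104,0,0.48,50],[195,-130,0,0.592,50],[230,-154,0,0.592,50],[262,-175,0,0.592,50],[290,-195,-20,0.592,50]]
  ]
}}

```text
time: 1.07
tool_pos: [0.4557, 0.3399, 0.1974]
ee_rot: [3.14, 0.005, -2.907]
wrist_force: [0.3, 0.0, 1.3]
width: 0.0477
```

Call:
{"op": "step_arm", "data": {
  "plan": [
    [[28,-17,-20,0,50],[28,-17,-50,0,50],[28,-17,-60,0,50],[28,-17,-60,0,50],[28,-17,-60,0,50]]
  ]
}}

```text
time: 1.48
tool_pos: [0.4802, 0.3241, 0.1348]
ee_rot: [3.142, -0.001, -2.906]
wrist_force: [0.4, 0.2, -0.0]
width: 0.0467
```

```bash
python3 - <<'E'
from crop import *
T=snap('top');S=snap('scene')
o=robot.get_obs();p=o['tool_pos'];print(o['time'],p,o['ee_rot'],o['width'],o['joint_positions'])
print(proj(T,p),proj(S,p))
cv2.imwrite('pics/d1.png',np.hstack([crop(T['frame'],130,150,210,230,5),crop(S['frame'],302,100,382,180,5)])[:,:,::-1])
E
```

```text
1.5833 [0.48118279 0.32501752 0.13708978] [ 3.14050291e+00  3.11086338e-03 -2.90563896e+00] 0.04713939650647651 [ 4.96280113e-01  1.75175242e-01  1.40825381e+00  2.52336441e-04
  1.55487706e+00 -1.31047521e+00]
[148.18853071 207.45130198] [343.48412231 136.83868003]
```

View pics/d1.png

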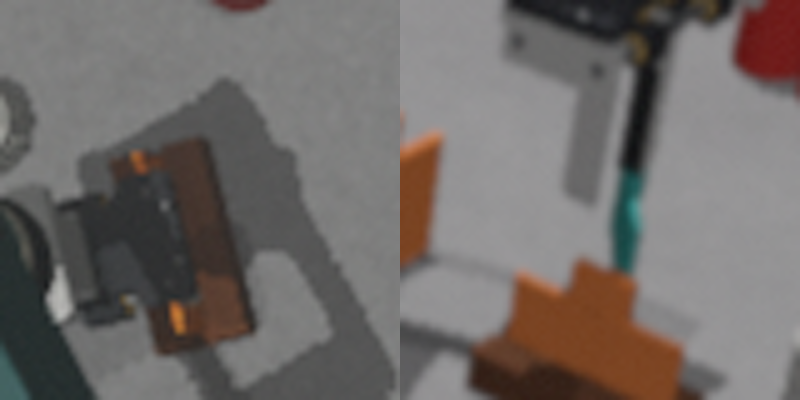

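The top view shows the gripper about 30 mm short of the tab. The scene view shows the tab upright at crop (605,275), with the fingers still behind it, near (580,195) and (630,165).

Call:
{"op": "step_arm", "data": {
  "plan": [
    [[20,-14,0,0,50],[30,-21.5,0,0,50],[30,-21.5,0,0,50],[30,-21.5,0,0,50]]
  ]
}}

```text
time: 1.92
tool_pos: [0.5114, 0.3026, 0.1361]
ee_rot: [3.141, 0.001, -2.908]
wrist_force: [-0.5, -0.0, 0.2]
width: 0.0472
```

```bash
python3 - <<'E'
from crop import *
T=snap('top');S=snap('scene')
o=robot.get_obs();p=o['tool_pos'];print(o['time'],p,o['ee_rot'],o['width'])
print(proj(T,p),proj(S,p))
cv2.imwrite('pics/d2.png',np.hstack([crop(T['frame'],130,150,210,230,5),crop(S['frame'],302,100,382,180,5)])[:,:,::-1])
E
```

```text
2.0167 [0.51066709 0.30280015 0.13551168] [ 3.14078107e+00  4.01959181e-04 -2.90702751e+00] 0.04710665092872464
[155.96689682 197.1372584 ] [345.07776751 143.93596506]
```

View pics/d2.png

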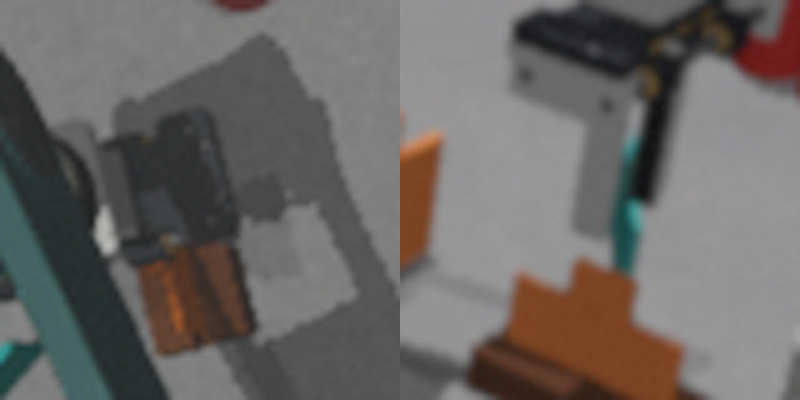

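The fingertips straddle the tab in the scene view, at crop (595,235) and (645,200), with the tab top at (605,272). The pose agrees with the estimate, so I descend and grip.

Call:
{"op": "step_arm", "data": {
  "plan": [
    [[0,0,-30,0,50],[0,0,-55,0,50],[0,0,-66,0,50],[0,0,-66,0,50],[0,0,-66,0,0],[0,0,-66,0,0],[0,0,-66,0,0],[0,0,-66,0,0]]
  ]
}}

```text
time: 2.68
tool_pos: [0.5121, 0.3028, 0.0709]
ee_rot: [3.141, 0.003, -2.907]
wrist_force: [-0.3, 0.3, -0.1]
width: 0.0236
```

Call:
{"op": "step_arm", "data": {
  "plan": [
    [[0,0,0,0,0],[0,0,0,0,0],[0,0,0,0,0],[0,0,0,0,0]]
  ]
}}

```text
time: 3.02
tool_pos: [0.5115, 0.3026, 0.0697]
ee_rot: [3.141, 0.001, -2.907]
wrist_force: [0.3, 0.7, 1.9]
width: 0.01
```

Call:
{"op": "step_arm", "data": {
  "plan": [
    [[0,0,10,0,0],[0,0,30,0,0],[0,0,60,0,0],[0,0,90,0,0],[0,0,120,0,0],[10,-40,120,0,0],[20,-78,120,-0.02,0],[30,-116,120,-0.042,0]]
  ]
}}

```text
time: 3.68
tool_pos: [0.5413, 0.1853, 0.1904]
ee_rot: [-3.141, 0.002, -2.948]
wrist_force: [1.2, -1.2, -0.6]
width: 0.0099
```

Call:
{"op": "step_arm", "data": {
  "plan": [
    [[10,-39,0,0,0],[20,-78,0,0,0],[30,-117,0,0,0],[40,-150,0,0,0],[42,-164,0,0,0],[42,-164,0,0,0],[42,-164,0,0,0]]
  ]
}}

```text
time: 4.27
tool_pos: [0.5828, 0.0223, 0.1889]
ee_rot: [3.14, -0.001, -2.951]
wrist_force: [0.4, 0.9, 0.2]
width: 0.0095
```

```bash
python3 - <<'E'
from crop import *
T=snap('top');S=snap('scene')
o=robot.get_obs();p=o['tool_pos'];print(o['time'],p,o['ee_rot'],o['width'],o['wrist_force'])
cv2.imwrite('pics/d3.png',np.hstack([crop(T['frame'],215,130,315,220,4),crop(S['frame'],205,130,325,280,3.3)[:360*2]])[:,:,::-1] if 0 else cv2.resize(crop(S['frame'],205,110,325,280,4),None,fx=.85,fy=.85)[:,:,::-1])
E
```

```text
4.3667 [0.58268569 0.02377303 0.18906215] [ 3.14055489e+00 -1.51197002e-04 -2.94776993e+00] 0.009946123678979232 [-0.06002251  0.14656858 -0.78303447]
```

View pics/d3.png

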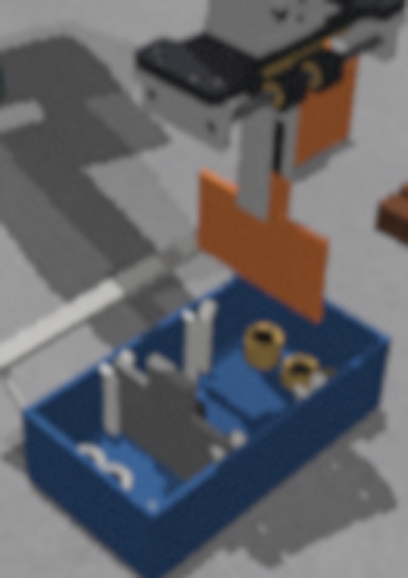

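The scene crop shows the divider held straight above the free slot. Panel corners are at about (200,170), (328,240), (322,320) and (198,245), and the free groove tops at about (198,309) and (311,384).

```bash
python3 - <<'E'
from crop import *
S=snap('scene')
f=lambda p:np.array(p)/3.4+[205,110]-.4
P=lambda p,z:cast(S,*f(p),z)[:2]
ang=lambda v:np.arctan2(v[1],v[0])
for n,a,b,z in(('top',(200,170),(328,240),.194),('bot',(198,245),(322,320),.127),('slot',(198,309),(311,384),.07),('filled',(116,362),(225,444),.07)):
    a,b=P(a,z),P(b,z);print(n,(a+b)/2,np.linalg.norm(a-b),ang(b-a))
# clean contour of held divider
h=cv2.cvtColor(S['frame'],cv2.COLOR_RGB2HSV);k=cv2.inRange(h,(5,140,60),(16,255,255));k[:160]=0;k[:,:262]=0;k[206:]=0;k[:,302:]=0
big=cv2.resize(S['frame'],None,fx=6,fy=6,interpolation=cv2.INTER_CUBIC)
print([np.round(proj(S,np.array([.584,.0222,.07])+[s*.055*np.cos(.193)-y*np.sin(.193),s*.055*np.sin(.193)+y*np.cos(.193),0])*3.4+(1.4)-np.array([205,110])*3.4) for s in(-1,1) for y in(0,-.084)])
cv2.imwrite('pics/e.png',cv2.resize(S['frame'][195:255,220:310],None,fx=8.8,fy=8.8,interpolation=cv2.INTER_CUBIC)[:,:,::-1])
E
```

```text
top [0.57938453 0.02286138] 0.11280324396470043 0.21563676562824033
bot [0.57957746 0.02438492] 0.11613954613299293 0.20521832669358944
slot [0.58229779 0.02185782] 0.11167728865783527 0.18982799919714868
filled [ 0.59795235 -0.06156121] 0.10885479568384171 0.1789540893302728
[array([200., 311.]), array([118., 363.]), array([312., 385.]), array([230., 445.])]
```

View pics/e.png

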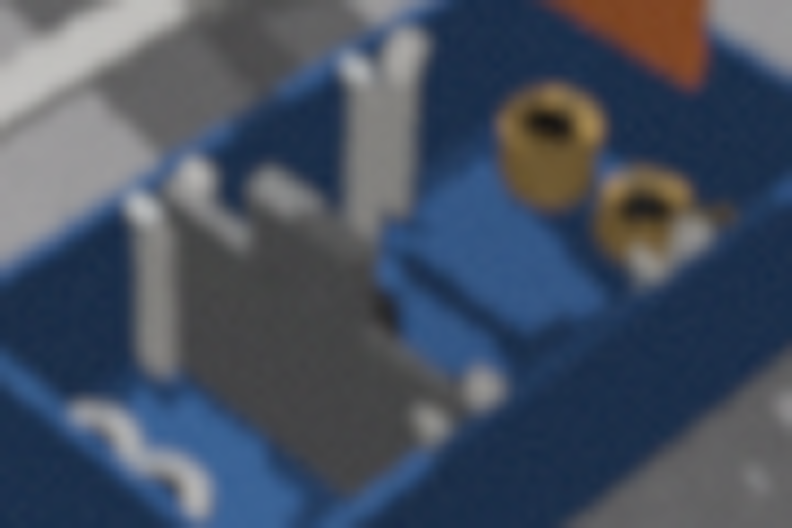

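Call:
{"op": "step_arm", "data": {
  "plan": [
    [[2.5,-2.5,-15,0,0],[2.5,-2.5,-30,0,0],[2.5,-2.5,-45,0,0],[2.5,-2.5,-45,0,0],[2.5,-2.5,-45,0,0]]
  ]
}}

```text
time: 4.83
tool_pos: [0.5847, 0.0213, 0.1432]
ee_rot: [3.141, -0.002, -2.947]
wrist_force: [-1.0, -0.4, -0.2]
width: 0.0096
```

```bash
python3 - <<'E'
from crop import *
T=snap('top');S=snap('scene')
o=robot.get_obs();p=o['tool_pos'];print(o['time'],p,o['ee_rot'],o['width'],o['wrist_force'])
a=cv2.resize(S['frame'][165:240,245:320],None,fx=8,fy=8,interpolation=cv2.INTER_CUBIC)
b=cv2.resize(T['frame'][145:195,235:260],None,fx=8,fy=12,interpolation=cv2.INTER_CUBIC)
cv2.imwrite('pics/f.png',np.hstack([a,b])[:,:,::-1])
E
```

```text
4.9333 [0.5860067  0.02065161 0.14516302] [-3.14137995e+00  1.68821722e-03 -2.94795400e+00] 0.009875862367080105 [-0.13656542 -0.4019749  -0.01641577]
```

View pics/f.png

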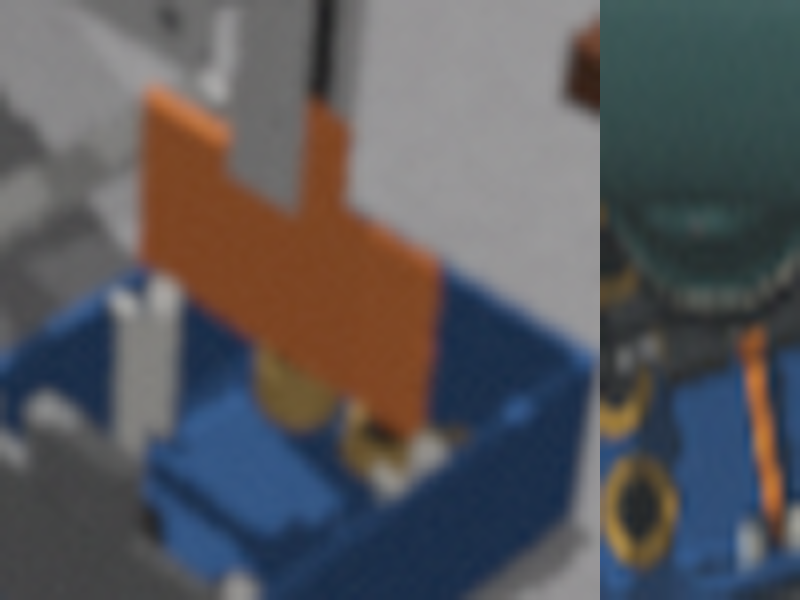

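Left (scene): the panel's bottom corners are at (140,262) and (420,435), with groove mids at (143,292) and (409,464). Right (top): the panel end is at (773,530), between grooves (748,545) and (796,522).

```bash
python3 - <<'E'
from crop import *
S=snap('scene');T=snap('top')
f=lambda p:np.array(p)/8+[245,165]-.44
g=lambda p:(np.array(p)-[600,0])/[8,12]+[235,145]-.45
n=np.array([-np.sin(.193),np.cos(.193)]);x=np.array([n[1],-n[0]])
P=lambda s,p,z:cast(s,*p,z)[:2]
pr=lambda t,v:print(t,np.round(v*1000,1),'along',round(v@x*1000,1),'across',round(v@n*1000,1))
b=[P(S,f(p),.082)+n*.003 for p in((140,262),(420,435))];s=[P(S,f(p),.07) for p in((143,292),(409,464))]
for i in(0,1):pr('S end',s[i]-b[i])
pr('S',(s[0]+s[1]-b[0]-b[1])/2);print(np.linalg.norm(b[1]-b[0]),np.linalg.norm(s[1]-s[0]))
pr('T',P(T,g((772,535)),.07)-P(T,g((773,530)),.149))
E
```

```text
S end [ 1.7 -2.2] along 1.3 across -2.4
S end [-0.8 -4.7] along -1.7 across -4.5
S [ 0.5 -3.4] along -0.2 across -3.5
0.11317827141882293 0.11019401114962539
T [6.1 1.9] along 6.3 across 0.7
```

Call:
{"op": "step_arm", "data": {
  "plan": [
    [[0,-1.5,0,0,0],[0,-1.5,-6,0,0],[0,-1.5,-12,0,0],[0,-1.5,-18,0,0],[0,-1.5,-22,0,0],[0,-1.5,-22,0,0]]
  ]
}}

```text
time: 5.53
tool_pos: [0.5852, 0.0205, 0.1211]
ee_rot: [3.137, -0.0, -2.949]
wrist_force: [-1.1, 5.7, -0.6]
width: 0.0097
```

Call:
{"op": "step_arm", "data": {
  "plan": [
    [[0,1.5,0,0,0],[0,1.5,0,0,0],[0,1.5,0,0,0]]
  ]
}}

```text
time: 5.78
tool_pos: [0.5851, 0.0208, 0.1212]
ee_rot: [3.139, -0.001, -2.949]
wrist_force: [-0.4, 5.2, -1.0]
width: 0.0097
```

Call:
{"op": "step_arm", "data": {
  "plan": [
    [[0,1.5,0,0,0],[0,1.5,0,0,0],[0,1.5,0,0,0]]
  ]
}}

```text
time: 6.03
tool_pos: [0.5853, 0.0211, 0.1217]
ee_rot: [-3.141, -0.001, -2.949]
wrist_force: [-0.8, 2.5, -0.5]
width: 0.0097
```

```bash
python3 -c "
from h import *
o=robot.get_obs();print(o['tool_pos'],o['wrist_force'],o['wrist_torque'])"
```

```text
[0.58529706 0.02105649 0.12165193] [-0.83195829  2.50347141 -0.54330642] [0.77518156 0.18107669 0.08511607]
```

Call:
{"op": "step_arm", "data": {
  "plan": [
    [[0,1,0,0,0],[0,1,-4,0,0],[0,1,-8,0,0],[0,1,-8,0,0]]
  ]
}}

```text
time: 6.37
tool_pos: [0.5855, 0.022, 0.113]
ee_rot: [-3.141, -0.0, -2.95]
wrist_force: [-0.3, 1.8, -0.3]
width: 0.0099
```

Sliding freely in the groove; continuing down.

Call:
{"op": "step_arm", "data": {
  "plan": [
    [[0,0.5,-6,0,0],[0,0.5,-12,0,0],[0,0.5,-18,0,0],[0,0.5,-24,0,0],[0,0.5,-30,0,0],[0,0.5,-30,0,0]]
  ]
}}

```text
time: 6.87
tool_pos: [0.5844, 0.0223, 0.0816]
ee_rot: [3.141, -0.004, -2.95]
wrist_force: [-0.8, -0.3, -0.7]
width: 0.01
```

Call:
{"op": "step_arm", "data": {
  "plan": [
    [[0,0,-4,0,0],[0,0,-8,0,0],[0,0,-11,0,0],[0,0,-13,0,0],[0,0,-14,0,0],[0,0,-15,0,0],[0,0,-15,0,0]]
  ]
}}

```text
time: 7.45
tool_pos: [0.5856, 0.0226, 0.0689]
ee_rot: [-3.142, -0.0, -2.949]
wrist_force: [-0.0, -0.1, -0.5]
width: 0.0098
```

Call:
{"op": "step_arm", "data": {
  "plan": [
    [[0,0,-1,0,0],[0,0,-2,0,0],[0,0,-2,0,0],[0,0,-2,0,0]]
  ]
}}

```text
time: 7.78
tool_pos: [0.5856, 0.0227, 0.0669]
ee_rot: [3.141, -0.0, -2.949]
wrist_force: [0.0, -0.7, -0.9]
width: 0.0097
```

Call:
{"op": "step_arm", "data": {
  "plan": [
    [[0,0,-1,0,0],[0,0,-2,0,0],[0,0,-2,0,0],[0,0,-2,0,0]]
  ]
}}

```text
time: 8.12
tool_pos: [0.5857, 0.0227, 0.0667]
ee_rot: [-3.141, 0.001, -2.949]
wrist_force: [-3.7, -0.1, 5.9]
width: 0.0097
```

Floor contact at the expected height, so I release and retreat upward.

Call:
{"op": "step_arm", "data": {
  "plan": [
    [[0,0,1,0,30],[0,0,1,0,35],[0,0,1,0,35],[0,0,1,0,35],[0,0,1,0,35],[0,0,15,0,35],[0,0,40,0,35],[0,0,80,0,35]]
  ]
}}

```text
time: 8.78
tool_pos: [0.5825, 0.0229, 0.1406]
ee_rot: [3.139, -0.01, -2.949]
wrist_force: [-0.1, 0.8, -0.3]
width: 0.0329
```

Call:
{"op": "step_arm", "data": {
  "plan": [
    [[0,0,40,0,45],[-10,-30,60,-0.12,45],[-22,-67,60,-0.24,45],[-34,-105,60,-0.36,45],[-46,-143,60,-0.48,45],[-58,-181,60,-0.6,45],[-70,-219,60,-0.72,45],[-82,-255,60,-0.84,45]]
  ]
}}

```text
time: 9.45
tool_pos: [0.5027, -0.2341, 0.2048]
ee_rot: [3.142, 0.0, 2.488]
wrist_force: [0.7, -0.1, 0.7]
width: 0.0426
```

```bash
python3 - <<'E'
from crop import *
S=snap('scene','s2.png');T=snap('top','t2.png')
o=robot.get_obs();print(o['time'],o['tool_pos'],o['ee_rot'],o['width'])
a=cv2.resize(S['frame'][170:260,235:325],None,fx=6,fy=6,interpolation=cv2.INTER_CUBIC)
b=cv2.resize(T['frame'][140:215,225:312],None,fx=3,fy=3,interpolation=cv2.INTER_CUBIC)
b=cv2.copyMakeBorder(b,0,540-b.shape[0],0,0,cv2.BORDER_CONSTANT)
cv2.imwrite('pics/g.png',np.hstack([a,b])[:,:,::-1])
E
```

```text
9.55 [ 0.50154953 -0.23723455  0.20443759] [-3.13935892e+00 -2.85611088e-06  2.48478317e+00] 0.042431641913414066
```

View pics/g.png

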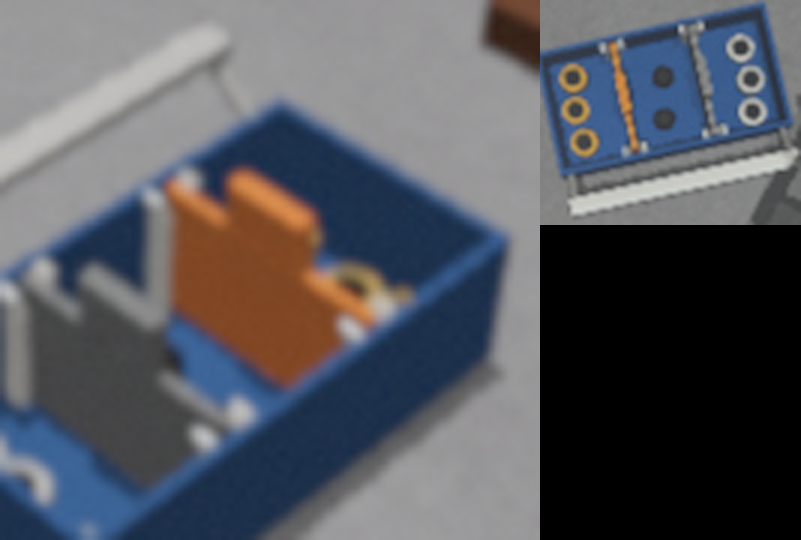

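Seated: the orange panel sits in its grooves level with the grey one, with its corners at (170,180) and (375,320) in the crop. Next is the tag.

Call:
{"op": "step_arm", "data": {
  "plan": [
    [[-10,-12,0,-0.12,45],[-20,-25,-20,-0.24,45],[-28,-37,-40,-0.36,45],[-28,-37,-70,-0.48,45],[-28,-37,-90,-0.545,45],[-28,-37,-90,-0.545,45],[-28,-37,-90,-0.545,45]]
  ]
}}

```text
time: 10.13
tool_pos: [0.4752, -0.2681, 0.1138]
ee_rot: [-3.14, -0.003, 1.952]
wrist_force: [0.2, 0.1, 0.7]
width: 0.0425
```

```bash
python3 - <<'E'
from crop import *
S=snap('scene');T=snap('top')
o=robot.get_obs();p=o['tool_pos'];print(o['time'],p,o['ee_rot'],o['width'])
print(proj(S,p)-[110,190],proj(S,p))
a=cv2.resize(S['frame'][175:265,105:195],None,fx=6,fy=6,interpolation=cv2.INTER_CUBIC)
cv2.imwrite('pics/i.png',a[:,:,::-1])
E
```

```text
10.2333 [ 0.47675952 -0.26934115  0.11675722] [3.13983383e+00 2.30018330e-03 1.95146106e+00] 0.04213984028370068
[36.7562644  25.62589853] [146.7562644  215.62589853]
```

View pics/i.png

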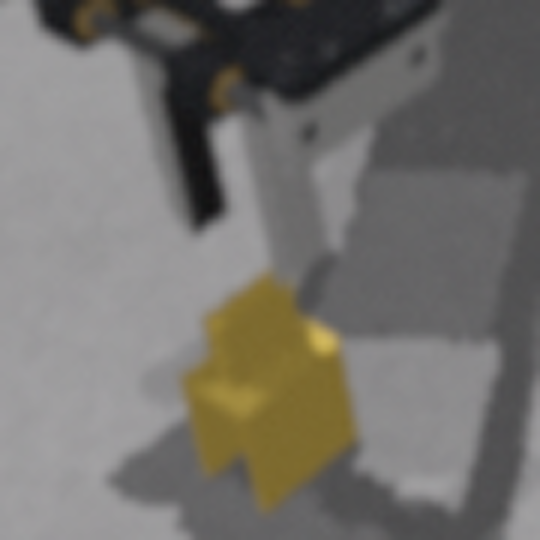

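Fingers at (205,225) and (305,285) straddle the tab, whose top is at (240,300). I correct by a few mm, descend and grip.

Call:
{"op": "step_arm", "data": {
  "plan": [
    [[-2,-4.5,0,-0.01,45],[-2,-4.5,-25,-0.01,45],[-2,-4.5,-45,-0.01,45],[-2,-4.5,-55,-0.01,45],[-2,-4.5,-55,-0.01,45],[-2,-4.5,-55,-0.01,0],[-2,-4.5,-55,-0.01,0],[-2,-4.5,-55,-0.01,0]]
  ]
}}

```text
time: 10.9
tool_pos: [0.4746, -0.2746, 0.0618]
ee_rot: [3.14, 0.003, 1.939]
wrist_force: [0.2, 0.1, -0.6]
width: 0.0258
```

Call:
{"op": "step_arm", "data": {
  "plan": [
    [[0,0,0,0,0],[0,0,0,0,0],[0,0,0,0,0],[0,0,0,0,0],[0,0,0,0,0]]
  ]
}}

```text
time: 11.32
tool_pos: [0.4739, -0.2741, 0.0606]
ee_rot: [3.141, 0.001, 1.939]
wrist_force: [0.1, -0.4, 3.0]
width: 0.0098
```

Call:
{"op": "step_arm", "data": {
  "plan": [
    [[0,0,15,0,0],[0,0,45,0,0],[0,0,80,0,0],[0,0,112,0,0],[3,36,115,-0.08,0],[6,74,115,-0.175,0],[9,112,115,-0.175,0],[12,150,115,-0.175,0]]
  ]
}}

```text
time: 11.98
tool_pos: [0.4853, -0.1225, 0.175]
ee_rot: [3.141, -0.0, 1.762]
wrist_force: [0.8, -1.0, -0.1]
width: 0.0096
```

Call:
{"op": "step_arm", "data": {
  "plan": [
    [[3,36,0,0,0],[7,70,0,0,0],[9,86,0,0,0],[9,86,0,0,0],[9,86,0,0,0],[9,86,0,0,0]]
  ]
}}

```text
time: 12.48
tool_pos: [0.4944, -0.0385, 0.1747]
ee_rot: [-3.141, 0.001, 1.763]
wrist_force: [0.2, 1.3, 0.0]
width: 0.0098
```

```bash
python3 - <<'E'
from crop import *
S=snap('scene');T=snap('top')
o=robot.get_obs();p=o['tool_pos'];print(o['time'],p,o['ee_rot'],o['width'])
a=cv2.resize(S['frame'][130:230,190:290],None,fx=6,fy=6,interpolation=cv2.INTER_CUBIC)
cv2.imwrite('pics/j.png',a[:,:,::-1])
E
```

```text
12.5833 [ 0.49443371 -0.03899108  0.17475851] [-3.14118311e+00  2.96587384e-04  1.76206830e+00] 0.00987428880500471
```

View pics/j.png

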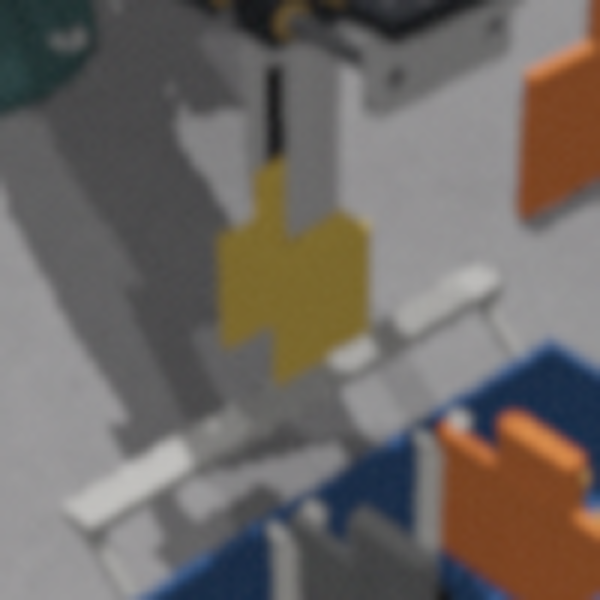

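The scene crop shows the tag held upright above the rail's middle: leg corners (222,347), (278,385) and (370,325), rail from (75,515) to (490,275).

```bash
python3 - <<'E'
from crop import *
S=snap('scene')
f=lambda p:np.array(p)/6+[190,130]-.42
n=np.array([-np.sin(.193),np.cos(.193)]);x=np.array([n[1],-n[0]])
P=lambda p,z:cast(S,*f(p),z)[:2]
a,b,c=[P(p,.1145) for p in((222,347),(278,385),(370,325))]
d=c-b;print('tag',(a+c)/2,np.linalg.norm(a-b),np.linalg.norm(d),np.arctan2(-d[0],d[1]))
r=np.array([.4928,-.0389]);e=r-(a+c)/2;print('rail-tag along x',e@x,'y',e@n)
E
```

```text
tag [ 0.49095315 -0.03717936] 0.034190771588254086 0.05461360150551073 0.24867043227039057
rail-tag along x 0.0014825309939342174 y -0.0020429265583003235
```

Call:
{"op": "step_arm", "data": {
  "plan": [
    [[1,0,-8,0,0],[1,0,-16,0,0],[1,0,-24,0,0],[1,0,-32,0,0],[1,0,-36,0,0],[1,0,-36,0,0]]
  ]
}}

```text
time: 13.13
tool_pos: [0.4945, -0.0376, 0.1369]
ee_rot: [-3.138, -0.001, 1.764]
wrist_force: [-0.0, 0.6, -0.1]
width: 0.0103
```

Legs are past the rail's top with no force.

Call:
{"op": "step_arm", "data": {
  "plan": [
    [[0,0,-8,0,0],[0,0,-16,0,0],[0,0,-24,0,0],[0,0,-30,0,0],[0,0,-33,0,0],[0,0,-34,0,0],[0,0,-34,0,0]]
  ]
}}

```text
time: 13.72
tool_pos: [0.4954, -0.0378, 0.1046]
ee_rot: [-3.141, -0.0, 1.764]
wrist_force: [-1.1, 0.3, -0.4]
width: 0.0097
```

Call:
{"op": "step_arm", "data": {
  "plan": [
    [[0,0,-1,0,0],[0,0,-2,0,0],[0,0,-2,0,0],[0,0,-2,0,0]]
  ]
}}

```text
time: 14.05
tool_pos: [0.4957, -0.0378, 0.1032]
ee_rot: [3.141, 0.0, 1.764]
wrist_force: [0.4, -0.3, -0.2]
width: 0.01
```

Call:
{"op": "step_arm", "data": {
  "plan": [
    [[0,0,-1,0,0],[0,0,-2,0,0],[0,0,-2,0,0],[0,0,-2,0,0]]
  ]
}}

```text
time: 14.38
tool_pos: [0.4955, -0.0378, 0.1009]
ee_rot: [-3.142, -0.0, 1.764]
wrist_force: [1.1, -0.6, -0.1]
width: 0.0097
```

Call:
{"op": "step_arm", "data": {
  "plan": [
    [[0,0,-0.5,0,0],[0,0,-1,0,0],[0,0,-1,0,0],[0,0,-1,0,0]]
  ]
}}

```text
time: 14.72
tool_pos: [0.4957, -0.0378, 0.1005]
ee_rot: [3.141, 0.0, 1.764]
wrist_force: [-1.9, 0.2, 3.5]
width: 0.0099
```

Contact with the rail at the expected height, so I release and rise.

Call:
{"op": "step_arm", "data": {
  "plan": [
    [[0,0,0.5,0,30],[0,0,0.5,0,30],[0,0,0.5,0,30],[0,0,0.5,0,30],[0,0,0.5,0,30],[0,0,10,0,30],[0,0,25,0,30],[0,0,50,0,30]]
  ]
}}

```text
time: 15.38
tool_pos: [0.4939, -0.0375, 0.1484]
ee_rot: [-3.137, -0.002, 1.764]
wrist_force: [-0.3, -0.0, -1.0]
width: 0.028
```

Call:
{"op": "step_arm", "data": {
  "plan": [
    [[0,0,40,0,30],[0,0,70,0,30],[-40,0,80,0,30],[-80,0,80,0,30],[-110,0,80,0,30],[-110,0,80,0,30]]
  ]
}}

```text
time: 15.88
tool_pos: [0.3822, -0.0375, 0.2317]
ee_rot: [3.14, 0.001, 1.763]
wrist_force: [1.6, -0.5, 0.4]
width: 0.0281
```

```bash
python3 - <<'E'
from crop import *
S=snap('scene','s9.png');T=snap('top','t9.png')
o=robot.get_obs();print(o['time'],o['tool_pos'],o['wrist_force'])
h=cv2.cvtColor(S['frame'],cv2.COLOR_RGB2HSV);k=cv2.inRange(h,(22,100,50),(33,255,255))
k[:,:190]=0;k[:,270:]=0;k[:140]=0;k[240:]=0
q=max(cv2.findContours(k,cv2.RETR_EXTERNAL,cv2.CHAIN_APPROX_NONE)[0],key=cv2.contourArea)
print('tag box',cv2.boundingRect(q),cv2.contourArea(q))
c,s=np.cos(.193),np.sin(.193)
pts=[proj(S,[.494+c*x-s*y,-.038+s*x+c*y,z]) for x in(-.018,.018) for y in(-.025,.025) for z in(.04,.095)]+[proj(S,[.494+c*x-s*y,-.038+s*x+c*y,.129]) for x in(-.005,.005) for y in(-.018,.018)]
print('expected box',np.min(pts,0),np.max(pts,0))
# bystanders unchanged?
t0=cv2.imread('pics/scene0.png')[:,:,::-1];d=cv2.absdiff(np.ascontiguousarray(t0),S['frame']).max(2)
for n,(x,y,w,hh) in dict(carton=(80,300,50,50),brass=(172,290,44,55),can=(364,178,36,52),steel=(378,160,24,20)).items(): print(n,(d[y:y+hh,x:x+w]>50).sum())
k=cv2.inRange(h,(5,140,60),(16,255,255));k[:,:255]=0;k[:,325:]=0;k[:180]=0;k[260:]=0
print('orange box',cv2.boundingRect(k))
E
```

```text
15.9833 [ 0.38552241 -0.0378469   0.23110559] [0.48533274 0.32368155 0.32734784]
tag box (229, 179, 22, 33) 411.5
expected box [227.22557235 177.78395908] [251.55730141 216.7062124 ]
carton 0
brass 0
can 0
steel 0
orange box (263, 199, 33, 34)
```

```bash
python3 -c "
from h import *
print(robot.close_job())"
```

```text
the job is handed in; nothing more can be done
None
```

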